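# Latch the glue-up clamp on the kaleidoscope barrel and switch on the curing lamp

## Robot

A 6-joint arm with a two-finger parallel gripper is mounted at the origin on the work surface. World frame = base frame: x ahead of the robot, y to its left, z up, the work surface at z = 0. Lengths are in m, angles in degrees, forces in N, time in s.
With the tool pointing down it reaches from about 0.375 to 0.925 m from the base axis. Payload 5.7 kg.
Tool frame: the origin (TCP) lies at the very end of the fingers, on their centre line; the grasp point (between the pads) lies robot.pinch_z behind it (robot.pinch_z is the distance from the TCP to the grasp point, in m); z points along the fingers, x is the direction in which the jaws open and shut, and the axes are right-handed (so a half turn about z gives the same grasp; the last joint's range is limited). The gripper opens to 85 mm and grips with 20 to 120 N. Pads are 22 mm wide; open, the fingers measure 114 mm over their backs; the gripper's body (76 mm by 85 mm) begins 54 mm behind the grasp point. The pads swing forward as they close: fully open they stand 13 mm farther back than shut.
Start: joints at [59.181, 20.558, 86.54, -0, 72.909, -6.595], TCP at [0.246, 0.547, 0.231] pointing down, gripper open.
Joint ranges: [-170.27, 170.27], [-57.76, 135], [12.27, 136.19], [-55.21, 235.2], [11.17, 155.16], [-170.74, 170.74]. Speed limits (degrees/s): [136.94, 136.94, 180, 180, 180, 180].

## Interface

Orientations are given as [roll, pitch, yaw] about the fixed x, y, z axes, in that order (R = Rz(yaw) Ry(pitch) Rx(roll)).
In Python, from plant import robot gives the robot as it stands. The module is installed in compiled form; this text tells all that it offers.
- The arm moves only by the tool move_arm, never from a script. Its argument "deltas" is text: rows parted by semicolons, each of 7 numbers parted by spaces: the shift along the tool's x, y, z in mm, then the turn, a rotation vector about the tool's x, y, z in degrees, then the opening, from 0 (shut) to 1 (fully open). A call has 1 to 20 rows; each row shifts and turns the commanded pose from where the row before left it, along the tool's axes as they then stand; what a row does not reach is not made up. A row lasts 1/12 s, in which the tool goes at most 41.7 mm and 7.16 degrees, less where a joint would pass 70% of its speed; a pose out of reach is approached as far as the arm can. A call is refused whole if a number of a shift passes 41.7 or a number of a turn 7.16, either way. A call with a gripper value outside its range is refused whole. The fingers move at their own pace and stop on an object; the grip force is fixed at half the most. Time passes only in rows, so rows that do not move let the fingers close. It gives the time, the measured TCP pose, the force and the opening at its end, in the units of the state.
- robot.read_state(): the state, without advancing time (a new reading comes with each control period).
- robot.grab_frame(name): name is "scene" or "side" or "wrist"; returns a dict with "pixels" (480x640x3 uint8, red, green, blue), "fx", "fy", "cx", "cy" (pixels), "R" (3x3) and "t" (3): a world point X has camera coordinates R X + t; the wrist camera has in their place "hand_eye" (4x4, takes a point from camera to tool coordinates, whose origin is the TCP and whose axes are the tool frame's). Camera axes: x right, y down, z forward; pixel columns grow to the right and rows downward; lengths in m; the calibration is good to about 2 mm. A picture is of the moment at which its call begins: read the wrist's pose just before it. There is no depth.
- robot.job_done(): hands the job in, once; it reports no verdict.
The state is a dict: "t": time; "joint_positions": joint angles; "joint_vel": joint speeds; "tau": joint torques, N m; "tcp_pos": TCP position; "ee_rot": TCP orientation; "ft_force": force on the tool from outside, world axes, zero at the start; "moment": the same for the moment, N m; "finger_gap": opening from 0.0 (shut) to 1.0 (fully open).
Only numpy, scipy, OpenCV 4.12 (cv2) and the standard library are available. Lean on these libraries where they do the work, as an engineer would, in place of code of your own. Each camera call takes 0.05 s, during which the arm holds its last target. There are 200 camera calls.

## Task

The glued maple barrel is lying loose in its bench clamp: hook the latch's wire loop over the keeper on the far jaw, so that the brass cross bar sits behind and under the keeper's lip, and press the red lever flat past centre so that the jaws are drawn tight on the barrel and stay locked. Then switch on the curing lamp by pressing down the raised end of the black rocker switch. Leave the barrel where it lies between the jaws, and do not disturb the other things on the bench.

Things in the scene. Friction and masses are not known exactly. Their poses are not given: they have to be found in the camera images.
- clamp: Glue-up clamp fixed to the bench, base 240 x 140 x 10 mm; origin at the centre of its underside. x: draw direction, from the lever (-x, robot's side) to the keeper (+x); y: along the barrel; z up. Wooden jaws 120 mm wide, tops 52 mm above the bench: near fixed jaw x = -97 to -20 mm carries the lever, far sliding jaw about x = 28 to 90 mm carries the keeper. The latch lies in the plane y = 0.
- barrel_center (a point): Centre of the bare maple barrel, a loose solid cylinder 40 mm in diameter and 150 mm long, lying along the clamp's y axis between the jaws, its top 52 mm above the bench.
- lever_pivot (a point): Pivot pin of the latch lever, fixed on the clamp at (-50, 0, 74) mm of the clamp's frame. The lever turns in the clamp's x-z plane.
- lever (a joint): Latch lever angle, rad: 0 = flat and level, shut (stop), handle pointing to the clamp's -x; grows as it is raised; 1.57 = upright; 2.3 = leaning over towards the keeper (stop). It stays where it is left (friction 0.04 N m). Dead centre at about 0.25; below it the lever snaps shut by itself and the compressed cork holds it against its stop. With the loop hooked, pressing it down by its end takes 1 to 4 N.
- lever_tip (a point): Point 85 mm from the lever pivot on the outer face (upper when flat, 9 mm off the pivot line) of the red grip. The grip is 28 mm wide along y, 10 mm thick, and runs 39 to 93 mm from the pivot. When the handle is upright this face looks to the keeper (clamp's +x): push it from there to -x, then down. When flat it is 83 mm above the bench.
- bail_pin (a point): Pin by which the wire loop hangs on the lever, 18 mm from the lever pivot; in the lever's flat position 17.7 mm to the clamp's -x and 3 mm below the pivot, turning with the lever.
- bail_bar (a point): Middle of the brass cross bar at the free end of the wire loop: round, 8 mm diameter, 56 mm long along y, its ends 6 mm out beyond two 5 mm wire arms (y = +-19.5 mm), so it can be pinched across y by its ends. 124.7 mm from the loop's pin, about which the loop swings freely and falls. Drawing it to +x raises and tips the lever that way. Starts resting on top of the keeper, unhooked.
- keeper (a point): Seat of the bar (its middle) when hooked and tight, 68 mm above the bench; axes as the clamp's; moves with the far jaw. The keeper is a steel hook 22 mm wide along y: its upright, 8 mm thick, ends 4 mm to -x of this point. Its steel foot, 34 mm wide, lies 8 mm below this point, the wooden jaw top 16 mm below.
- keeper_lip (a point): Middle of the outer (+x) end of the keeper's underhung lip: the lip stands 5 mm out to +x from the upright's top and is 6 mm thick, its underside 6 mm above the bar's seat. To hook, the bar comes down on the +x side of this end (its middle over 4 mm to +x of it) to the level of its seat or lower; lowering the lever then pulls it in under the lip.
- jaw (a joint): Slide of the far jaw, m: positive = open, 0 = its cork just touches a barrel lying against the near jaw, about -0.0025 = tight (cork compressed, about 30 N). Friction 2.5 N.
- rocker (a joint): Black rocker switch, rad: 0 = off (end towards the panel's -x raised), 0.4 = on (that end pressed down level). It snaps over at about 0.2 and stays; pressing near the raised end takes about 3 N.
- rocker_raised_end (a point): Top of the rocker's raised end, 3 mm inside its edge, about 70 mm above the bench when off. The rocker is 44 mm long along the panel's x axis and 26 mm wide; its middle lies 17 mm to the panel's +x of this point. Pressed home, this half is level at 62 mm above the bench, 12 mm above the surround.
- panel: Switch panel fixed to the bench: a dark hardwood sanding block 120 x 75 x 44 mm with a steel plate on top, rocker in the middle; origin at the centre of its underside.
- marble_center (a point): Lavender glass marble, 25 mm in diameter, in the dish. Not to be disturbed.
- dish: White dish 76 mm in diameter, 16 mm high, fixed; holds the marble.
- mirror_a_center (a point): Smoked mirror strip, 26 x 150 x 4 mm, lying flat. Not to be disturbed.
- mirror_b_center (a point): Second smoked mirror strip, 26 x 150 x 4 mm, lying flat. Not to be disturbed.
- collar_center (a point): Bronze collar, a ring 52 mm in diameter and 14 mm high. Not to be disturbed.
- spare_block_center (a point): Green foam sanding block 90 x 45 x 28 mm. Not to be disturbed.
- glue_center (a point): White glue bottle with an orange cap, 38 mm in diameter, 95 mm high, upright. Not to be disturbed.
Not all that is in view belongs to the job. There is more than one size of the panel; the job needs the middle-sized. What is shaped like the part that bears barrel_center but turquoise is not meant.

How it is judged (in metres and radians):
On the way, in this order (a step that is already met when the one before it is completed fails the run):
1. the loop is hooked: its cross bar is behind the keeper and below its lip (x of bail_bar in the frame of keeper between -0.004 and 0.016 m and z of bail_bar in the frame of keeper between -0.01 and 0.005 m), for 0.2 s.
2. with the loop hooked, the lever is pressed flat past centre and the jaw is drawn tight on the barrel (all of step 1 and value of joint lever below 0.1 rad and value of joint jaw below -0.0012 m), for 0.2 s.
3. the lamp's rocker switch is pressed over to on (value of joint rocker above 0.3 rad), for 0.1 s.
At the end, for the whole second after the job is handed in: Loop bar in the keeper (4 mm before to 16 mm behind its seat, at most 5 mm above), lever flat under 0.1 rad and at rest, far jaw tight (under -1.2 mm), rocker on (over 0.3 rad), barrel between the jaws within 25 mm of the middle lengthwise (all of step 2 and value of joint rocker above 0.3 rad and z of barrel_center in the frame of clamp between 0.02 and 0.045 m and y of barrel_center in the frame of clamp between -0.025 and 0.025 m and x of barrel_center in the frame of clamp between -0.012 and 0.012 m and velocity of joint lever below 0.05 rad/s); the robot touches nothing.
It fails at once if another thing on the bench is disturbed (moved more than 20 mm) (distance of any of marble_center, mirror_a_center, mirror_b_center, collar_center, spare_block_center, glue_center from where it was at the start of the episode above 0.02 m).
It also fails if it takes over 46 s, if anything falls off the work surface, if the arm or the gripper's body presses on something with over 40 N, if the wrist force passes 120 N, or if a joint passes its speed limit or range.

## Working session

There is one attempt and no reset: what is moved stays moved. The work goes in short steps, Python scripts to look and compute and a tool call to move; the robot and the scene stay as the last step left them, time stands still between calls to the robot, and variables do not carry over. Pictures are saved under pics/ and viewed, about 8 in all and at most 12, crops included, and the job is handed in when it is done.

Besides the shell and the picture viewer there is one more tool, called after "Call:" as name(argument=value, ...) on one line, values as JSON. move_arm: Moves the arm, as the interface text tells. Its arguments: {"type":"object","properties":{"deltas":{"type":"string"}},"required":["deltas"]}

```bash
mkdir -p pics
cat > h.py <<'E'
from plant import robot
import numpy as np, cv2
from scipy.spatial.transform import Rotation as Ro
def cam(name):
    s=robot.read_state(); f=robot.grab_frame(name)
    if "R" in f: R=np.array(f["R"]);t=np.array(f["t"])
    else:
        H=np.array(f["hand_eye"]); T=np.eye(4); T[:3,:3]=Ro.from_euler('xyz',s["ee_rot"],degrees=True).as_matrix(); T[:3,3]=s["tcp_pos"]
        W=np.linalg.inv(T@H); R=W[:3,:3]; t=W[:3,3]
    f["R"]=R; f["t"]=t; return f
def save(f,n): cv2.imwrite(n,np.ascontiguousarray(f["pixels"][...,::-1]))
def ray(f,u,v):
    d=f["R"].T@np.array([(u-f["cx"])/f["fx"],(v-f["cy"])/f["fy"],1]); return -f["R"].T@f["t"],d/np.linalg.norm(d)
def onz(f,u,v,z):
    o,d=ray(f,u,v); return o+d*(z-o[2])/d[2]
def proj(f,X):
    c=f["R"]@np.array(X)+f["t"]; return np.array([f["fx"]*c[0]/c[2]+f["cx"],f["fy"]*c[1]/c[2]+f["cy"]])
def tri(rs):
    A=0;b=0
    for o,d in rs: P=np.eye(3)-np.outer(d,d);A=A+P;b=b+P@o
    X=np.linalg.solve(A,b); return X,[np.linalg.norm((np.eye(3)-np.outer(d,d))@(X-o)) for o,d in rs]
E
python3 - <<'E'
from h import *
print(robot.read_state(), robot.pinch_z)
for n in ("scene","side","wrist"):
    f=cam(n); save(f,f"pics/{n}0.png"); print(n,f["fx"],-f["R"].T@f["t"],f["R"][2])
E
```

```text
{'t': 0.0, 'joint_positions': array([ 5.91822118e+01,  2.05975521e+01,  8.66005001e+01, -2.55015507e-03,
        7.29070442e+01, -6.59538327e+00]), 'joint_vel': array([ 0.00557077,  0.04029894, -0.06995345, -0.06265406,  0.04585058,
        0.00679724]), 'tau': array([-1.55645950e-03, -5.27604961e+01, -2.78635597e+01, -3.82430417e-04,
        1.27229214e-02, -6.20232953e-06]), 'tcp_pos': array([0.2458409 , 0.54656905, 0.23044751]), 'ee_rot': array([-1.79990349e+02,  1.04680641e-01,  6.57783557e+01]), 'ft_force': array([-0.58365806,  1.06902624,  0.00457277]), 'moment': array([-0.04347521, -0.06775699,  0.01469069]), 'finger_gap': 0.999643836242999} 0.0187
scene 458.88470172131343 [ 1.14805532 -0.1789228   0.78462673] [-0.64073894  0.19675252 -0.74211998]
side 540.0557440193536 [ 0.29336393 -0.74235754  0.68999252] [ 0.24248524  0.75079123 -0.61442122]
wrist 360.4337222744359 [0.17278884 0.57876349 0.37343973] [ 0.28821377 -0.13112454 -0.94854582]
```

View pics/scene0.png

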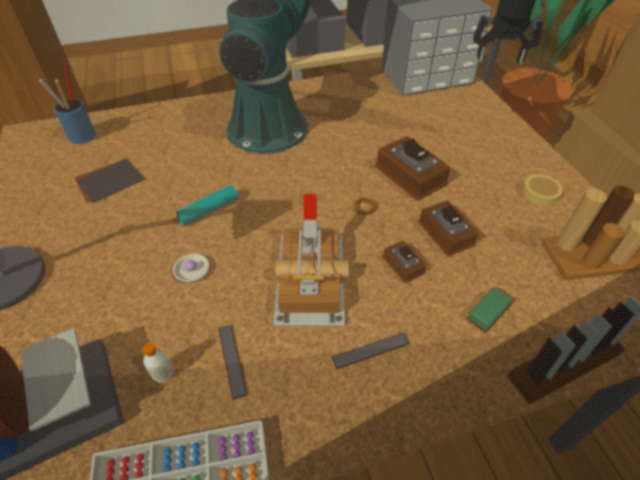

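View pics/side0.png

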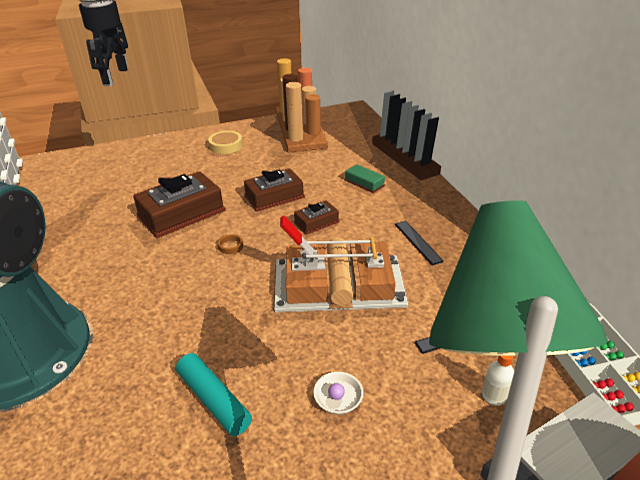

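The scene view shows the clamp at (310,280) with its red lever at (310,207). There are three panels: large (413,165), middle (449,226) and small (404,261). In the side view these are at (178,200), (273,187) and (317,215), with the clamp at (340,275). Things that could be mistaken for the targets:
- **Panels:** the three above. I choose the middle one, scene (449,226).
- **Barrel:** maple at (310,268), against the turquoise roll at (208,205), which is not meant.

Next is one close crop to check the choice.

Run:
```python
from h import *
a=cv2.imread("pics/scene0.png")[180:335,255:495]; b=cv2.imread("pics/side0.png")[160:320,235:425]
a=cv2.resize(a,None,fx=3.2,fy=3.2,interpolation=cv2.INTER_CUBIC)[:, :]
A=cv2.imread("pics/scene0.png")[185:335,260:360];A2=cv2.imread("pics/scene0.png")[185:335,380:490]
r=lambda i:cv2.resize(i,None,fx=2,fy=2,interpolation=cv2.INTER_CUBIC)
top=np.hstack([cv2.resize(A,(400,600)),cv2.resize(b[:, :],(400,337)) if 0 else cv2.copyMakeBorder(cv2.resize(b,(400,337)),0,263,0,0,cv2.BORDER_CONSTANT)])
top[337:600,400:]=0
p=cv2.resize(A2,(193,263)); top[337:600,400:593]=p
cv2.imwrite("pics/c1.png",top)
f=cam("scene");g=cam("side")
for n,u,v,z in (("large",413,158,.055),("mid",450,218,.055),("small",404,255,.04),("clamp",310,310,.01)): print(n,onz(f,u,v,z))
for n,u,v,z in (("large",178,188,.055),("mid",273,177,.055),("small",317,208,.04),("clampBL",276,308,.01),("clampBR",406,305,.01)): print(n,onz(g,u,v,z))
```

```text
large [0.31600862 0.31762559 0.055     ]
mid [0.53828412 0.30645016 0.055     ]
small [0.59697419 0.17089891 0.04      ]
clamp [ 0.65239022 -0.05317269  0.01      ]
large [0.32370598 0.32906044 0.055     ]
mid [0.53438736 0.29804278 0.055     ]
small [0.59391652 0.16487833 0.04      ]
clampBL [ 0.43613945 -0.06534723  0.01      ]
clampBR [ 0.65532804 -0.13840742  0.01      ]
```

View pics/c1.png

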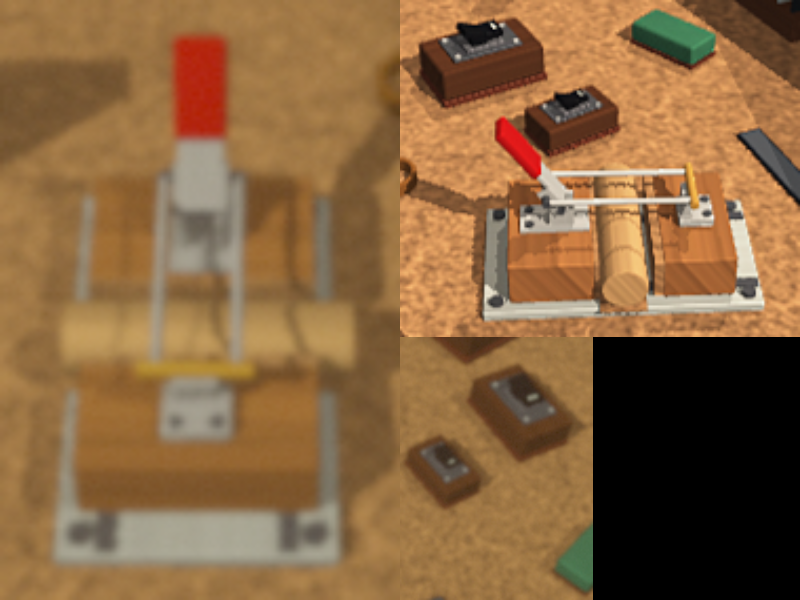

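Call:
move_arm(deltas="-25 31 -2 0 0 0 1;-25 31 -2 0 0 0 1;-25 31 -2 0 0 0 1;-25 31 -2 0 0 0 1;-25 31 -2 0 0 0 1;-25 31 -2 0 0 0 1;-25 31 -2 0 0 0 1;-25 31 -2 0 0 0 1;-25 31 -2 0 0 0 1;-25 31 -2 0 0 0 1;-25 31 -2 0 0 0 1;-25 31 -2 0 0 0 1;-25 31 -2 0 0 0 1;-25 31 -2 0 0 0 1;-25 31 -2 0 0 0 1;-25 31 -2 0 0 0 1;0 0 0 0 0 -5.8 1;0 0 0 0 0 0 1")

```text
t: 1.75
tcp_pos: [0.5353, -0.0233, 0.2632]
ee_rot: [180.0, 0.0, 71.6]
ft_force: [0.3, -0.1, -0.5]
finger_gap: 0.996
```

Run:
```python
from h import *
s=robot.read_state(); print(s["t"],s["tcp_pos"],s["ee_rot"],s["joint_positions"])
f=cam("wrist"); save(f,"pics/w1.png")
```

```text
1.75 [ 0.53532958 -0.02334128  0.26319595] [1.79983071e+02 9.84446339e-03 7.15690934e+01] [-9.87576921e+00  1.36078330e+01  9.19743214e+01 -1.27218230e-02
  7.44025695e+01 -8.14414451e+01]
```

View pics/w1.png

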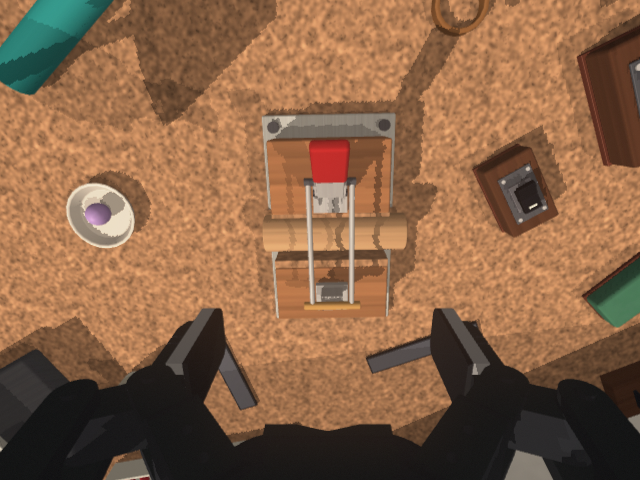

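Run:
```python
from h import *
f=cam("wrist");g=cam("side");s=cam("scene")
P=lambda *a:onz(f,*a)
print("cam",-f["R"].T@f["t"])
b1,b2=P(263,115,.01),P(396,114,.01); d=b2-b1; print("rear edge",b1,b2,np.linalg.norm(d),np.degrees(np.arctan2(d[1],d[0]))-90)
e1,e2=P(263,234,.032+.01),P(406,232,.042); d=e2-e1;print("barrel",(e1+e2)/2,np.linalg.norm(d),np.degrees(np.arctan2(d[1],d[0]))-90)
for n,F in (("w",f),("side",g),("scene",s)):
    h=cv2.cvtColor(F["pixels"],cv2.COLOR_RGB2HSV)
    for nm,lo,hi in (("brass",(15,150,120),(28,255,255)),("red",(0,200,100),(6,255,255))):
        m=cv2.inRange(h,lo,hi); k,l,st,c=cv2.connectedComponentsWithStats(m)
        for i in range(1,k):
            if st[i][4]>25: print(n,nm,st[i],c[i])
p1,p2=P(304,307,.084),P(360,307,.084); d=p2-p1;print("bar",p1,p2,np.linalg.norm(d),np.degrees(np.arctan2(d[1],d[0]))-90)
```

```text
cam [0.4583283  0.00263369 0.40596755]
rear edge [ 0.43316034 -0.05934168  0.01      ] [0.47623074 0.07186552 0.01      ] 0.1380955856924649 -18.173068070165513
barrel [ 0.56907899 -0.02661023  0.042     ] 0.15133588181140956 -17.744120072650233
w brass [303 304  57   8 331] [331.1570997  307.48338369]
w red [310 150  35  25 252] [326.88888889 160.53174603]
side brass [277  58  12  23 177] [282.73446328  66.75141243]
side brass [370 237   7  22  81] [373.09876543 247.30864198]
side brass [623 372  17  10 105] [632.41904762 376.58095238]
side brass [633 385   7   8  32] [637.125   388.65625]
side red [280 216  22  29 254] [291.02755906 229.58267717]
scene brass [484   0  19  26 195] [494.48205128   8.41025641]
scene brass [507   0  13  28 190] [513.31578947  17.15263158]
scene brass [ 563    0   77  113 2684] [605.59836066  46.21423249]
scene brass [  68   29  164   72 5746] [142.9244692   65.17507832]
scene brass [625  33  15  13  51] [632.07843137  38.62745098]
scene brass [556  44  26  28 215] [567.9627907   60.86046512]
scene brass [615  55   9  11  30] [619.          60.56666667]
[... 352 characters left out ...]
125 127.59375]
scene brass [377 141  15  15  28] [382.89285714 146.78571429]
scene brass [353 196  24  20 234] [363.9957265  203.81196581]
scene brass [ 539  223  101   59 2690] [587.53234201 256.17249071]
scene brass [283 228  15  28 361] [290.27700831 241.33240997]
scene brass [322 228  17  28 366] [330.15027322 242.40983607]
scene brass [433 241  17  17  28] [440.46428571 249.32142857]
scene brass [ 279  274   61   38 1739] [308.9666475  294.15123634]
scene brass [141 341  15  14 145] [147.94482759 347.68965517]
scene red [304 195  12  24 281] [309.48398577 206.36654804]
bar [ 0.62054243 -0.07657378  0.084     ] [ 0.63847081 -0.0232597   0.084     ] 0.05624782828181143 -18.586690368303408
```

The wrist view shows the clamp square in frame, with the lever at (328,160), the bar at (331,307), the barrel at (335,233) and the small panel at (515,190). The bar measures 56.2 mm, so its height is right. Next I'll go down close over the bar, then locate the keeper.

```bash
cat >> h.py <<'E'
yaw=np.radians(-18.2); ex=np.array([np.cos(yaw),np.sin(yaw),0]); ey=np.array([-ex[1],ex[0],0]); C0=np.array([.5687,-.0312,0])
def toc(X): d=np.array(X)-C0; return np.round(1000*np.array([d@ex,d@ey,d[2]]),1)
def toW(c): return C0+(c[0]*ex+c[1]*ey+np.array([0,0,c[2]]))/1000
def dtool(target):
    s=robot.read_state(); M=Ro.from_euler('xyz',s["ee_rot"],degrees=True).as_matrix()
    return np.round(1000*M.T@(np.array(target)-s["tcp_pos"]),1)
E
python3 - <<'E'
from h import *
f=cam("wrist");s=cam("scene");g=cam("side")
print("jaw far",toc(onz(f,332,318,.052)),"near",toc(onz(f,332,266,.052)),"bar",toc(onz(f,331.5,307.5,.084)))
print("jaw far scene",toc(onz(s,310,305,.052)))
X,r=tri([ray(f,331.2,307.5),ray(g,373.1,247.3)]);print("bar tri",toc(X),r)
X,r=tri([ray(f,328,152),ray(g,282,218)]);print("grip end tri",toc(X),r)
print("to bar above",dtool(toW([63.6,1,140])))
c=cv2.resize(f["pixels"][240:330,260:410],(800,480),interpolation=cv2.INTER_CUBIC)
c2=cv2.resize(g["pixels"][225:275,340:410],(168*2,120*2))
save({"pixels":c},"pics/c2.png")
E
```

```text
jaw far [94.   3.3 52. ] near [31.2  3.3 52. ] bar [62.9  2.4 84. ]
jaw far scene [102.7   6.7  52. ]
bar tri [62.6  1.8 82.6] [np.float64(0.0010107679916318802), np.float64(0.0010107679916320316)]
grip end tri [-96.9  -0.9 154.1] [np.float64(0.0014787357894308457), np.float64(0.0014787357894309008)]
to bar above [  1.6 100.2 123.3]
```

View pics/c2.png

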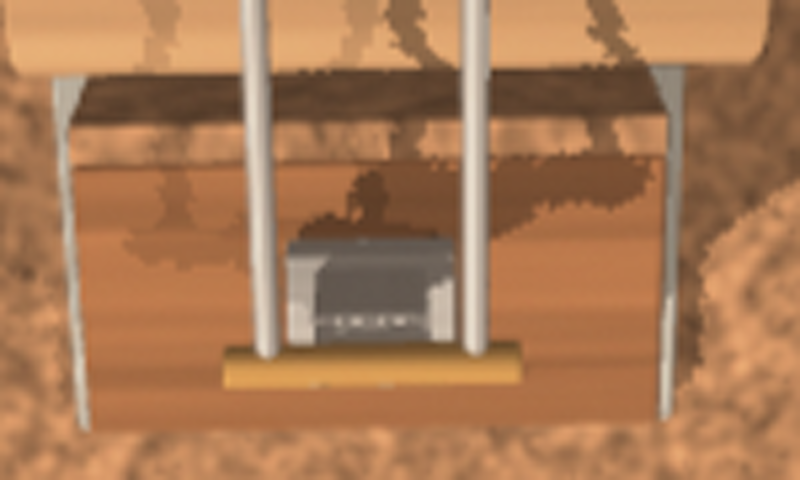

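The crop shows the bar on the keeper top and the far jaw's edges at v≈270 and 321. That puts the jaw about 7 mm open, so the keeper seat is at clamp x≈67–69. I'll turn the hand half round, so that the camera is on the keeper side clear of the lever.

Call:
move_arm(deltas="0 0 0 0 0 7 1;0 0 0 0 0 7.1 1;0 0 0 0 0 7.1 1;0 0 0 0 0 7.1 1;0 0 0 0 0 7.1 1;0 0 0 0 0 7.1 1;0 0 0 0 0 7.1 1;0 0 0 0 0 7.1 1;0 0 0 0 0 7.1 1;0 0 0 0 0 7.1 1;0 0 0 0 0 7.1 1;0 0 0 0 0 7.1 1;0 0 0 0 0 7.1 1;0 0 0 0 0 7.1 1;0 0 0 0 0 7.1 1;0 0 0 0 0 7.1 1;0 0 0 0 0 7.1 1;0 0 0 0 0 7.1 1;0 0 0 0 0 7.1 1;0 0 0 0 0 7.1 1")

```text
t: 3.77
tcp_pos: [0.5341, -0.0203, 0.2634]
ee_rot: [180.0, -0.0, -70.6]
ft_force: [-0.2, 1.2, 0.2]
finger_gap: 1.0
```

Call:
move_arm(deltas="0 0 0 0 0 7.1 1;0 0 0 0 0 7.1 1;0 0 0 0 0 7.1 1;0 0 0 0 0 7.1 1;0 0 0 0 0 7.1 1;0 0 0 0 0 2.4 1;0 -20 18 0 0 0 1;0 -20 18 0 0 0 1;0 -20 18 0 0 0 1;0 -20 18 0 0 0 1;0 -20 18 0 0 0 1;0 0 0 0 0 0 1;0 0 0 0 0 0 1")

```text
t: 4.85
tcp_pos: [0.6288, -0.0518, 0.1719]
ee_rot: [179.8, -0.0, -108.2]
ft_force: [0.3, -0.5, 0.6]
finger_gap: 0.999
```

Run:
```python
from h import *
s=robot.read_state(); print(s["t"],s["ee_rot"],toc(s["tcp_pos"]))
f=cam("wrist"); save(f,"pics/w2.png")
h=cv2.cvtColor(f["pixels"],cv2.COLOR_RGB2HSV)
m=cv2.inRange(h,(15,130,100),(28,255,255)); k,l,st,c=cv2.connectedComponentsWithStats(m)
for i in range(1,k):
    if st[i][4]>80: print(st[i],c[i],toc(onz(f,*c[i],.084)))
print(dtool(toW([62.8,1.5,140])))
```

```text
4.85 [ 1.79836132e+02 -2.46449881e-02 -1.08215181e+02] [ 63.6  -0.8 171.9]
[284 242  83  13 924] [324.61471861 248.01298701] [62.8 -0.1 84. ]
[-2.2  0.6 33. ]
```

View pics/w2.png

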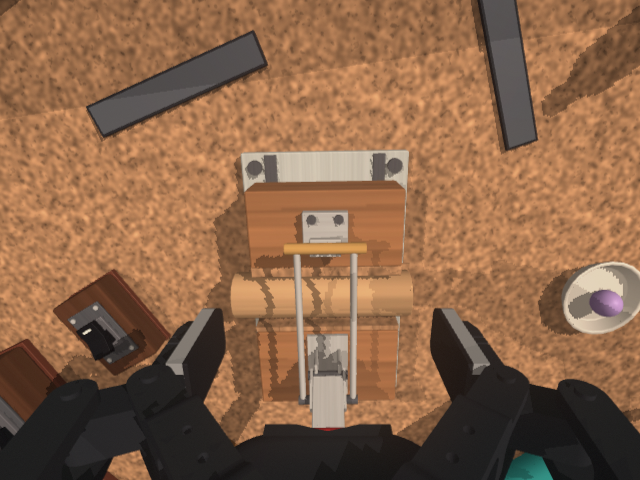

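The picture shows the bar at (325,248) in front of the keeper foot (303–348, 212–257), with the fingers straddling it evenly. I'll measure the keeper in a crop.

Run:
```python
from h import *
f=cam("wrist")
for n,u,v,z in (("base far",325,152,.01),("jaw far",325,190,.052),("jaw near",270,268,.052),("foot far",325,212,.060),("foot near",325,257,.06)): print(n,toc(onz(f,u,v,z)))
for v in range(228,248,2): print(v,"lip z80",toc(onz(f,325,v,.080))[0],"z74",toc(onz(f,325,v,.074))[0])
save({"pixels":cv2.resize(f["pixels"][175:275,265:385],(720,600),interpolation=cv2.INTER_CUBIC)},"pics/c3.png")
```

```text
base far [1.201e+02 1.000e-01 1.000e+01]
jaw far [96.4 -0.1 52. ]
jaw near [34.  43.6 52. ]
foot far [81.7 -0.1 60. ]
foot near [46.5 -0.  60. ]
228 lip z80 75.5 z74 73.7
230 lip z80 74.1 z74 72.2
232 lip z80 72.6 z74 70.8
234 lip z80 71.2 z74 69.3
236 lip z80 69.8 z74 67.8
238 lip z80 68.3 z74 66.3
240 lip z80 66.9 z74 64.8
242 lip z80 65.4 z74 63.3
244 lip z80 63.9 z74 61.8
246 lip z80 62.5 z74 60.3
```

View pics/c3.png

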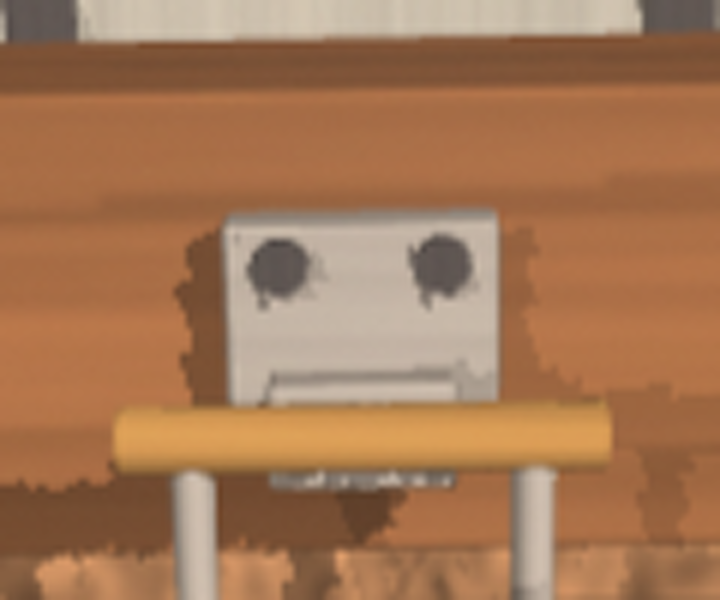

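Lip end is at clamp x≈67.5, so the seat is at about 66.5 and the jaw is +7 mm, which agrees with its far edge at 96.4. The bar is at 62.7. I'll descend with TCP z=71 and pinch.

Call:
move_arm(deltas="0 1 30 0 0 0 1;0 0 30 0 0 0 1;0 0 25 0 0 0 1;0 0 16 0 0 0 1;0 0 0 0 0 0 1;0 0 0 0 0 0 0.7;0 0 0 0 0 0 0.6;0 0 0 0 0 0 0.5;0 0 0 0 0 0 0.5;0 0 0 0 0 0 0.5;0 0 0 0 0 0 0.5")

```text
t: 5.87
tcp_pos: [0.6304, -0.0509, 0.0756]
ee_rot: [-179.8, 0.2, -108.2]
ft_force: [-0.1, 5.4, 7.8]
finger_gap: 0.615
```

Run:
```python
from h import *
s=robot.read_state(); print(s["t"],s["ee_rot"],toc(s["tcp_pos"]),s["ft_force"],s["finger_gap"])
f=cam("wrist"); save(f,"pics/w3.png")
h=cv2.cvtColor(f["pixels"],cv2.COLOR_RGB2HSV)
m=cv2.inRange(h,(15,130,100),(28,255,255)); k,l,st,c=cv2.connectedComponentsWithStats(m)
for i in range(1,k):
    if st[i][4]>80: print(st[i],c[i],toc(onz(f,*c[i],.084)))
```

```text
5.8667 [-1.79753703e+02  1.53954284e-01 -1.08230702e+02] [64.8  0.5 75.6] [-0.08085572  5.38575763  7.78191378] 0.6147942821424505
[ 265  318  126   20 2303] [326.58662614 327.60442901] [62.7 -0.3 84. ]
```

View pics/w3.png

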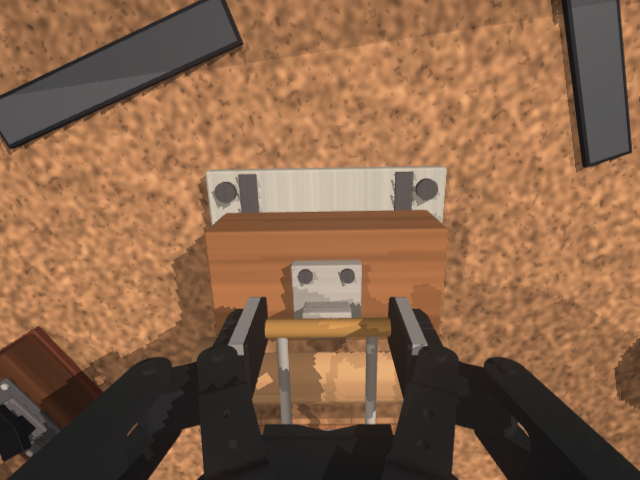

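The fingers hold the bar by its ends (265–391, v 328). Now lift, move it out in +x, and check.

Call:
move_arm(deltas="0 0 -5 0 0 0 0.5;0 0 -5 0 0 0 0.5;0 0 -3 0 0 0 0.5;0 -4 0 0 0 0 0.5;0 -4 0 0 0 0 0.5;0 -4 0 0 0 0 0.5;0 -2 0 0 0 0 0.5;0 0 0 0 0 0 0.5;0 0 0 0 0 0 0.5")

```text
t: 6.67
tcp_pos: [0.6425, -0.055, 0.0867]
ee_rot: [-179.9, 0.1, -108.2]
ft_force: [0.8, 7.1, -1.4]
finger_gap: 0.615
```

```bash
cat > m.py <<'E'
from h import *
s=robot.read_state(); print(s["t"],s["ee_rot"],toc(s["tcp_pos"]),s["ft_force"],s["finger_gap"])
f=cam("wrist"); g=cam("side")
h=cv2.cvtColor(f["pixels"],cv2.COLOR_RGB2HSV)
m=cv2.inRange(h,(15,130,90),(28,255,255)); k,l,st,c=cv2.connectedComponentsWithStats(m); i=1+np.argmax(st[1:,4])
m=cv2.inRange(cv2.cvtColor(g["pixels"],cv2.COLOR_RGB2HSV)[225:275,355:400],(15,150,110),(28,255,255)); M=cv2.moments(m,True)
d=np.array([st[i][0],st[i][0]+st[i][2]]); v=c[i][1]
w=st[i][2]; print("bar px",st[i],c[i])
o,r=ray(f,*c[i]); # depth from the known 56 mm length
cc=np.array([(c[i][0]-f["cx"])/f["fx"],(c[i][1]-f["cy"])/f["fy"],1])*(.056*f["fx"]/w)
print("bar from width",toc(f["R"].T@(cc-f["t"])))
if M["m00"]>15:
    u2,v2=355+M["m10"]/M["m00"],225+M["m01"]/M["m00"]; X,rr=tri([(o,r),ray(g,u2,v2)]); print("bar tri",toc(X),rr,M["m00"],u2,v2)
E
python3 m.py
```

```text
6.6667 [-1.79928354e+02  1.45082521e-01 -1.08240349e+02] [77.5  0.5 86.7] [ 0.78248551  7.09723045 -1.37330006] 0.6146527975156701
bar px [ 265  317  126   21 2315] [326.89978402 327.12483801]
bar from width [72.5 -0.5 90. ]
```

Call:
move_arm(deltas="0 -2 0 0 0 0 0.5;0 0 4 0 0 0 0.5;0 0 5 0 0 0 0.5;0 0 5 0 0 0 0.5;0 0 5 0 0 0 0.5;0 0 5 0 0 0 0.5;0 0 5 0 0 0 0.5;0 0 0 0 0 0 0.5;0 0 0 0 0 0 0.5")

```text
t: 7.52
tcp_pos: [0.6444, -0.0556, 0.0576]
ee_rot: [-179.9, 0.1, -108.2]
ft_force: [0.9, 5.9, 1.3]
finger_gap: 0.614
```

```bash
python3 m.py
```

```text
7.5167 [-1.79935704e+02  1.38750008e-01 -1.08247767e+02] [79.5  0.5 57.6] [0.93360424 5.92362381 1.28491867] 0.613795467336685
bar px [ 265  318  126   20 2273] [327.20809503 327.20853498]
bar from width [74.5 -0.6 60.9]
```

The bar is at about (77, 66) mm with almost no contact force, so it passed outside the lip. Now pull it in under the lip.

Call:
move_arm(deltas="0 3 0 0 0 0 0.5;0 3 0 0 0 0 0.5;0 3 0 0 0 0 0.5;0 1 0 0 0 0 0.5;0 0 0 0 0 0 0.5;0 0 0 0 0 0 0.5;0 0 0 0 0 0 0.5")

```text
t: 8.2
tcp_pos: [0.6366, -0.0531, 0.0585]
ee_rot: [-179.7, 0.1, -108.2]
ft_force: [3.2, 5.1, -0.2]
finger_gap: 0.613
```

```bash
python3 m.py
python3 - <<'E'
from h import *
f=cam("wrist");g=cam("side")
save({"pixels":np.hstack([cv2.resize(f["pixels"][240:360,240:420],(480,320),interpolation=cv2.INTER_CUBIC),cv2.resize(g["pixels"][190:290,270:370],(320,320),interpolation=cv2.INTER_CUBIC)])},"pics/c4.png")
E
```

```text
8.2 [-1.79723989e+02  1.44762147e-01 -1.08244821e+02] [71.4  0.4 58.5] [ 3.15407642  5.14867516 -0.2491874 ] 0.6130915550632127
bar px [ 265  317  126   21 2272] [327.12191901 327.15140845]
bar from width [66.4 -0.6 61.7]
```

View pics/c4.png

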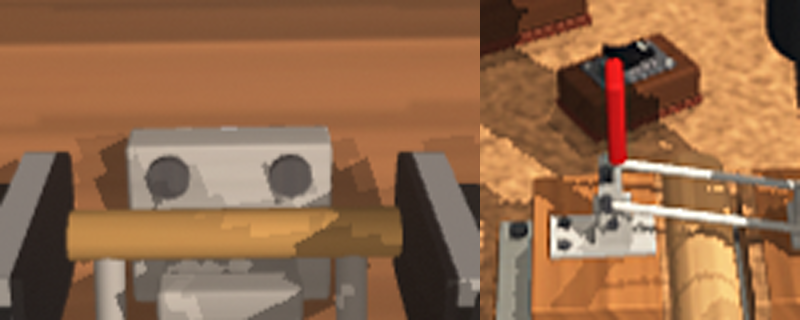

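Run:
```python
from h import *
f=cam("wrist")
print("bar z67",toc(onz(f,327,327.2,.067)),"lip z74 v342",toc(onz(f,327,342,.074)),"z80 v344",toc(onz(f,327,344,.08)),"foot far",toc(onz(f,327,240+130*.375,.06)),"jaw far v255",toc(onz(f,327,255,.052)))
```

```text
bar z67 [69.7 -0.6 67. ] lip z74 v342 [67.1 -0.6 74. ] z80 v344 [70.2 -0.6 80. ] foot far [84.4 -0.6 60. ] jaw far v255 [97.  -0.5 52. ]
```

Call:
move_arm(deltas="0 3 0 0 0 0 0.5;0 2 0 0 0 0 0.5;0 0 0 0 0 0 0.5;0 0 0 0 0 0 0.5;0 0 0 0 0 0 0.7;0 0 0 0 0 0 1;0 0 0 0 0 0 1;0 0 0 0 0 0 1;0 0 0 0 0 0 1;0 0 -20 0 0 0 1;0 0 -30 0 0 0 1;0 0 -30 0 0 0 1;0 0 -30 0 0 0 1;0 0 0 0 0 0 1")

```text
t: 9.62
tcp_pos: [0.6332, -0.0533, 0.1727]
ee_rot: [-179.4, 0.1, -108.2]
ft_force: [1.4, -0.0, 0.8]
finger_gap: 0.999
```

```bash
python3 m.py
python3 - <<'E'
from h import *
f=cam("wrist");g=cam("side")
save({"pixels":np.hstack([cv2.resize(f["pixels"][160:280,240:420],(480,320),interpolation=cv2.INTER_CUBIC),cv2.resize(g["pixels"][190:290,270:390],(320,267),interpolation=cv2.INTER_CUBIC)[:267].repeat(1,0) if 0 else cv2.resize(g["pixels"][190:310,270:390],(320,320),interpolation=cv2.INTER_CUBIC)])},"pics/c5.png")
E
```

```text
9.6167 [-1.79418671e+02  5.84422294e-02 -1.08229661e+02] [ 68.2  -0.9 172.7] [ 1.39154198 -0.02333849  0.79268048] 0.9988384133874333
bar px [287 239  77  12 661] [324.91679274 243.49924357]
bar from width [66.2 -0.1 67.9]
bar tri [64.1 -0.1 60.9] [np.float64(0.00024124370972923681), np.float64(0.0002412437097292964)] 42.0 374.0952380952381 257.0
```

View pics/c5.png

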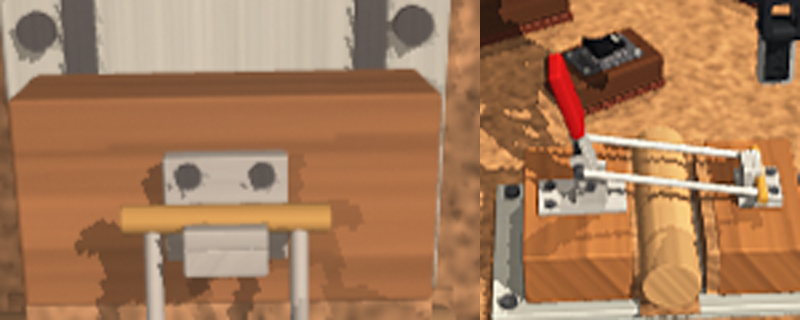

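The loop is hooked: the crop shows the bar at (225,218) lying behind the keeper, with the keeper top over it. By my estimate it is at x≈65, z≈63. Next I shut the fingers and go to the +x side of the lever.

Call:
move_arm(deltas="-1 26 0 0 0 0 0;0 26 0 0 0 0 0;0 26 0 0 0 0 0;0 25 0 0 0 0 0;0 0 0 0 0 0 0;0 0 9 0 0 0 0;0 0 9 0 0 0 0;0 0 0 0 0 0 0;0 0 0 0 0 0 0")

```text
t: 10.57
tcp_pos: [0.5319, -0.0195, 0.1468]
ee_rot: [179.9, -0.0, -108.2]
ft_force: [0.4, 0.2, 0.1]
finger_gap: 0.003
```

Run:
```python
from h import *
s=robot.read_state(); print(s["t"],s["ee_rot"],toc(s["tcp_pos"]),s["ft_force"],s["finger_gap"])
```

```text
10.5667 [ 1.79879533e+02 -2.81268005e-02 -1.08240113e+02] [-38.6  -0.4 146.8] [0.43046707 0.17729288 0.09881689] 0.0029073055003148566
```

Call:
move_arm(deltas="0 6 -3 0 0 0 0;0 5 -2 0 0 0 0;0 5 1 0 0 0 0;0 5 1 0 0 0 0;0 6 1 0 0 0 0;0 5 2 0 0 0 0;0 5 2 0 0 0 0;0 4 3 0 0 0 0;0 4 3 0 0 0 0;0 5 3 0 0 0 0;0 4 3 0 0 0 0;0 4 4 0 0 0 0;0 4 4 0 0 0 0;0 3 4 0 0 0 0")

```text
t: 11.73
tcp_pos: [0.4696, 0.0011, 0.1219]
ee_rot: [180.0, -0.0, -108.2]
ft_force: [-0.1, -0.8, 2.2]
finger_gap: -0.001
```

```bash
cat > n.py <<'E'
from h import *
s=robot.read_state(); print(s["t"],toc(s["tcp_pos"]),s["ft_force"])
g=cam("side"); h=cv2.cvtColor(g["pixels"],cv2.COLOR_RGB2HSV)
m=cv2.inRange(h,(0,200,100),(6,255,255))[150:320,230:400]; ys,xs=np.nonzero(m)
for th in (80,65,50,40,30,15,0):
    t=np.radians(th); q=np.array([-50-66*np.cos(t),0,74+66*np.sin(t)]); print(th,proj(g,toW(q)).round(),end=' ')
print("red mid",xs.mean()+230,ys.mean()+150,len(xs))
E
python3 n.py
```

```text
11.7333 [-104.2   -0.2  121.9] [-0.0781073  -0.79483311  2.22781575]
80 [304. 224.] 65 [294. 227.] 50 [286. 231.] 40 [282. 235.] 30 [279. 239.] 15 [276. 247.] 0 [275. 254.] red mid 280.93522267206475 240.03643724696354 247
```

Contact is made and the lever is at about 30° (red middle at 281,240). Continue down.

Call:
move_arm(deltas="0 3 5 0 0 0 0;0 3 5 0 0 0 0;0 2 5 0 0 0 0;0 2 5 0 0 0 0;0 2 5 0 0 0 0;0 1 5 0 0 0 0;0 1 5 0 0 0 0;0 0 4 0 0 0 0;0 0 3 0 0 0 0;0 0 2 0 0 0 0;0 0 0 0 0 0 0;0 0 0 0 0 0 0;0 0 0 0 0 0 0")

```text
t: 12.87
tcp_pos: [0.4565, 0.0056, 0.0822]
ee_rot: [-180.0, -0.0, -108.2]
ft_force: [-15.6, 2.1, 61.1]
finger_gap: -0.0
```

```bash
python3 n.py
```

```text
12.8667 [-1.181e+02 -1.000e-01  8.220e+01] [-15.59933373   2.09622621  61.11290776]
80 [304. 224.] 65 [294. 227.] 50 [286. 231.] 40 [282. 235.] 30 [279. 239.] 15 [276. 247.] 0 [275. 254.] red mid 274.8211382113821 254.890243902439 246
```

The lever is flat on its stop (red middle at 275,255). Lift off and check that it stays.

Call:
move_arm(deltas="0 0 -5 0 0 0 0;0 0 -20 0 0 0 0;0 0 -30 0 0 0 0;0 0 -30 0 0 0 0;0 0 -20 0 0 0 0;0 0 0 0 0 0 0")

```text
t: 13.42
tcp_pos: [0.46, 0.005, 0.1872]
ee_rot: [-179.5, 0.1, -108.2]
ft_force: [0.5, -0.0, 0.6]
finger_gap: -0.0
```

```bash
python3 n.py; python3 m.py
python3 - <<'E'
from h import *
g=cam("side");w=cam("wrist");s=cam("scene")
C=toW([0,0,0])
save({"pixels":np.vstack([np.hstack([cv2.resize(g["pixels"][160:310,235:415],(480,400),interpolation=cv2.INTER_CUBIC),cv2.resize(s["pixels"][190:250,410:490],(320,240),interpolation=cv2.INTER_CUBIC)[:, :].repeat(1,0) if 0 else cv2.copyMakeBorder(cv2.resize(s["pixels"][190:250,410:490],(320,240),interpolation=cv2.INTER_CUBIC),0,160,0,0,cv2.BORDER_CONSTANT)]),])},"pics/c6.png")
E
```

```text
13.4167 [-114.6    0.5  187.2] [ 0.48494431 -0.03570318  0.62083813]
80 [304. 224.] 65 [294. 227.] 50 [286. 231.] 40 [282. 235.] 30 [279. 239.] 15 [276. 247.] 0 [275. 254.] red mid 274.2453416149068 253.8695652173913 322
13.4667 [-1.79697769e+02  4.80587605e-02 -1.08221625e+02] [-115.7    0.2  185.2] [ 0.41222994  0.17186514 -0.44334717] -0.0008849727954976352Traceback (most recent call last):
  File "m.py", line 5, in <module>
    m=cv2.inRange(h,(15,130,90),(28,255,255)); k,l,st,c=cv2.connectedComponentsWithStats(m); i=1+np.argmax(st[1:,4])
                                                                                                 ~~~~~~~~~^^^^^^^^^^
    return _wrapfunc(a, 'argmax', axis=axis, out=out, **kwds)
    return bound(*args, **kwds)
ValueError: attempt to get argmax of an empty sequence
```

View pics/c6.png

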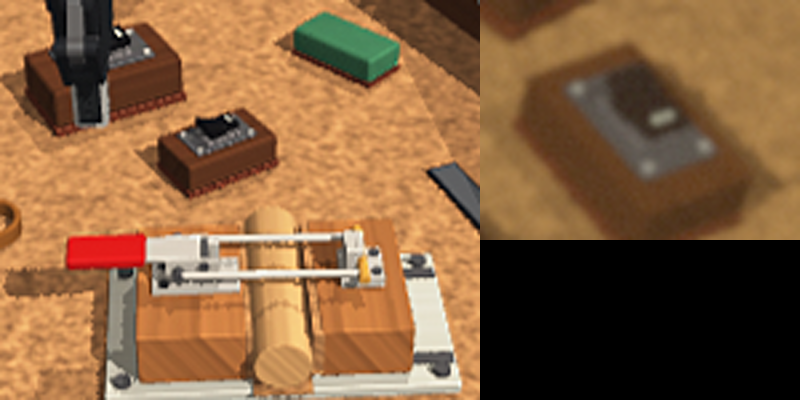

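The clamp is shut: the red lever lies level at (105,250), the loop is hooked at (365,265), and both jaws bear on the barrel. Next I go over the middle panel.

Call:
move_arm(deltas="-31 2 -2 0 0 0 0;-31 2 -2 0 0 0 0;-31 2 -2 0 0 0 0;-31 2 -2 0 0 0 0;-31 2 -2 0 0 0 0;-31 2 0 0 0 0 0;-30 2 0 0 0 0 0;-30 2 0 0 0 0 0;-30 2 0 0 0 0 0;-30 2 0 0 0 0 0;0 0 0 0 0 0 0;0 0 0 0 0 0 0")

```text
t: 14.72
tcp_pos: [0.533, 0.3034, 0.1915]
ee_rot: [179.9, -0.1, -108.1]
ft_force: [-0.4, -0.1, 0.3]
finger_gap: -0.001
```

Run:
```python
from h import *
s=robot.read_state(); print(s["t"],s["tcp_pos"],s["ee_rot"])
f=cam("wrist"); g=cam("side")
P=np.array([.537,.302,.055]); u,v=proj(f,P).astype(int); a,b=proj(g,P).astype(int); print(u,v,a,b)
u0,v0=max(u-100,0),max(v-100,0); a0,b0=a-40,b-40
print(u0,v0,a0,b0)
save({"pixels":np.hstack([cv2.resize(f["pixels"][v0:v0+200,u0:u0+200],(400,400),interpolation=cv2.INTER_CUBIC),cv2.resize(g["pixels"][b0:b0+80,a0:a0+80],(400,400),interpolation=cv2.INTER_CUBIC)])},"pics/c7.png")
```

```text
14.7167 [0.53299686 0.30335284 0.19152699] [ 1.79901609e+02 -1.00347813e-01 -1.08091568e+02]
325 221 273 175
225 121 233 135
```

View pics/c7.png

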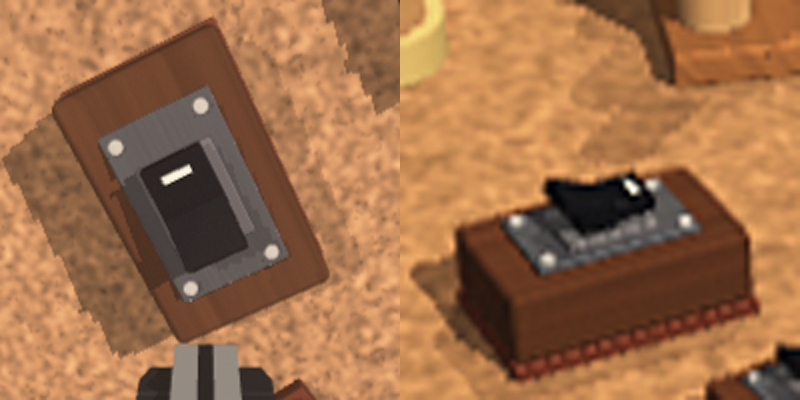

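Run:
```python
from h import *
f=cam("wrist");g=cam("side")
W=lambda x,y:(225+x/2,121+y/2); S=lambda x,y:(233+(x-400)/5,135+y/5)
for n,a,b in (("mark",W(176,175),S(632,187)),("endA",W(190,272),S(547,181)),("endB",W(247,245),S(547,181)),("endA~",W(190,272),S(550,192)),("endB~",W(247,245),S(562,205))):
    X,r=tri([ray(f,*a),ray(g,*b)]); print(n,X.round(4),np.round(r[0],4))
for n,(x,y),z in (("A",(190,272),.071),("B",(247,245),.071),("C",(200,142),.055),("D",(140,178),.055)): print(n,onz(f,*W(x,y),z).round(4))
for n,(x,y) in (("s1",(116,147)),("s2",(200,105)),("s3",(272,252)),("s4",(190,289))): print(n,onz(f,*W(x,y),.05).round(4))
```

```text
mark [0.5514 0.3055 0.0595] 0.0005
endA [0.5138 0.3122 0.067 ] 0.0004
endB [0.5149 0.2893 0.0771] 0.0059
endA~ [0.5133 0.3123 0.0619] 0.0019
endB~ [0.5159 0.288  0.0668] 0.0011
A [0.5148 0.3118 0.071 ]
B [0.5185 0.2873 0.071 ]
C [0.5595 0.293  0.055 ]
D [0.5532 0.3202 0.055 ]
s1 [0.5672 0.3258 0.05  ]
s2 [0.5725 0.2887 0.05  ]
s3 [0.5049 0.2792 0.05  ]
s4 [0.4997 0.3173 0.05  ]
```

The picture shows the rocker's marked end at z≈59.5 mm. The unmarked, robot-side end is at z≈67–71 mm with its edge middle at (0.517, 0.300), so that is the raised end. Its width of 25 mm and length of 40 mm fit the description. Press there.

Call:
move_arm(deltas="7 11 30 0 0 0 0;0 0 30 0 0 0 0;0 0 30 0 0 0 0;0 0 24 0 0 0 0;0 0 0 0 0 0 0;0 0 3 0 0 0 0;0 0 3 0 0 0 0;0 0 3 0 0 0 0;0 0 3 0 0 0 0;0 0 3 0 0 0 0;0 0 2 0 0 0 0;0 0 0 0 0 0 0;0 0 0 0 0 0 0")

```text
t: 16.0
tcp_pos: [0.5209, 0.2992, 0.0623]
ee_rot: [-180.0, -0.0, -108.2]
ft_force: [0.4, -0.1, 0.1]
finger_gap: -0.002
```

Call:
move_arm(deltas="0 0 1 0 0 0 0;0 0 1 0 0 0 0;0 0 1 0 0 0 0;0 0 0 0 0 0 0;0 0 0 0 0 0 0")

```text
t: 16.42
tcp_pos: [0.5211, 0.2993, 0.0619]
ee_rot: [-179.9, 0.0, -108.2]
ft_force: [-5.7, -2.5, 21.1]
finger_gap: -0.005
```

The finger meets a hard stop at z=62 mm, the pressed-home height. Lift off and check.

Call:
move_arm(deltas="0 0 -5 0 0 0 0;0 0 -20 0 0 0 0;0 0 -35 0 0 0 0;0 0 -35 0 0 0 0;-7 -11 -35 0 0 0 0;0 0 0 0 0 0 0;0 0 0 0 0 0 0")

```text
t: 17.0
tcp_pos: [0.536, 0.3033, 0.1921]
ee_rot: [-179.7, 0.2, -108.2]
ft_force: [-1.2, 0.0, -0.2]
finger_gap: -0.003
```

```bash
python3 n.py
python3 - <<'E'
from h import *
print(robot.read_state()["tcp_pos"])
f=cam("wrist");g=cam("side")
for F,n in ((f,"w"),(g,"s")):
    u,v=proj(F,[.537,.302,.06]).astype(int); r=60 if n=="w" else 22
    p=F["pixels"][v-r:v+r,u-r:u+r]; m=(p.max(2)<60).astype(np.uint8); k,l,st,c=cv2.connectedComponentsWithStats(m); i=1+np.argmax(st[1:,4])
    m=(l==i); q=cv2.boxPoints(cv2.minAreaRect(np.argwhere(m)[:,::-1].astype(np.float32)))+[u-r,v-r]; print(n,q.round(1).tolist())
    if n=="s": print("\n".join("".join("#" if x else "." for x in row) for row in (p.max(2)<60)))
    h=(p.min(2)>200); y,x=np.nonzero(h); print("white",len(x))
for z in (.062,): print("proj of robot-side end edge at 62/71:",proj(g,[.5150,.3119,.062]),proj(g,[.5150,.3119,.071]))
E
```

```text
17.0 [-135.6  307.6  192.1] [-1.1934609   0.00832575 -0.15685736]
80 [304. 224.] 65 [294. 227.] 50 [286. 231.] 40 [282. 235.] 30 [279. 239.] 15 [276. 247.] 0 [275. 254.] red mid 274.3105590062112 254.06832298136646 322
[0.5340122  0.30255268 0.18997532]
w [[293.2, 212.4], [324.8, 196.6], [349.2, 245.4], [317.6, 261.2]]
white 27
s [[258.0, 176.2], [278.6, 164.8], [284.2, 174.9], [263.6, 186.3]]
............................................
............................................
............................................
............................................
............................................
............................................
............................................
............................................
............................................
............................................
............................................
............................................
............................................
............................................
............................................
..........................##
[... 678 characters left out ...]
.............
..............#.............................
...............#............................
......#........#............................
.......#....................................
........#...................................
........##..................................
.........#..................................
............................................
#...........................................
##..........................................
##..........................................
###.........................................
####........................................
white 4
proj of robot-side end edge at 62/71: [262.96084181 173.00181682] [262.6346265  169.55882883]
```

```bash
python3 -c "
from h import *
print(robot.job_done())"
```

```text
the job is handed in; nothing more can be done
None
```

The clamp is locked on the barrel, the lamp switch is pressed on, and the job was handed in at about 17 s of the 46 s allowed. The hand-in reported no verdict.

**Loop:** I pinched the bar by its ends, lifted it over the keeper's lip and drew it in underneath. After I let go, the wrist picture showed the keeper's top over the bar.

**Lever:** I pressed it to its stop, and it was still flat after I lifted off and again just before hand-in. The picture showed both jaws bearing on the barrel. I judged the jaw tight from that picture and the flat lever, and did not measure its slide.

**Switch:** I pressed the raised, robot-side end of the middle-sized panel's rocker until it met a hard stop at z = 62 mm, the stated "on" height. Afterwards the side view showed that end down and the marked end up.

**Checks that disagreed:**
- Two estimates of the bar's height after release differed by about 7 mm (68 and 61 mm). I relied on the picture instead.
- The first press on the switch showed almost no force at 62.3 mm. I pressed 3 mm further and read 21 N.
- The push on the lever's stop reached 61 N, within the 120 N wrist limit.

I did not measure the other things on the bench at the end, but no move went near them.

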